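Clear the hob deck, fit the loose control knob and keep it pressed

TASK

Chips from a flowerpot lie on the deck of the portable hob, in front of its bare knob shaft: hold the scraper block and wipe all three over the front edge into the half-open crumb drawer (fingers off the chips), then set the scraper down on the white cabinet top, clear of the hob. Next take the black knob from the wooden coaster, turn it so that the flat in its bore matches the flat of the D-shaped shaft, push it fully home and press it down against the spring to its stop, as for lighting the burner. Finish while still holding the knob and pressing it down, with everything else on the cabinet left standing where it was.

Things in the scene. Friction and masses are not known exactly. Their poses are not given: they have to be found in the camera images.
- hob: fixed dark single-burner hob, 350 (x) x 260 (y) mm, flat deck 60 mm above the cabinet top. Origin: on the cabinet top under the knob shaft's axis; x points from the front edge to the back. In its frame: deck's front edge x = -130 mm, back +220, sides y = +-130; burner and grate (up to 28 mm above the deck) around x = +130, radius 99 mm; deck bare from shaft to front edge but for the chips
- crumb_drawer (a joint): shallow steel crumb drawer sliding out of the hob's front: m pulled out towards the hob's -x, 0 shut, 0.125 fully open; starts about 0.095 to 0.12 open; stiff (about 4 N to slide)
- drawer_floor (a point): point on the crumb drawer's inner floor (10 mm above the cabinet top), on its middle line, 41 mm behind the inside of its front panel; axes as the hob's. Inside width 182 mm; walls and front panel reach 40 mm above the cabinet top
- spindle (a joint): how far the knob shaft is pressed down, in m: 0 up, 0.005 at the stop. Spring: begins to move at about 4 N, needs about 11.5 N at the stop. It does not turn
- shaft_tip (a point): on the axis at the top end of the upright steel D-shaft, 22 mm above the deck when not pressed; moves down with it; z up. Shaft 14 mm in diameter, one flat 2 mm from the axis facing this frame's +x (= hob's +x, away from the robot); its top 4 mm taper in by about 2.5 mm
- knob: black knob, 45 g, on the coaster. Skirt 52 mm wide, 18 high; on it a bar grip 44 long (x), 14 wide (y), up to 42 high; nose and white line at its +x end. Origin: centre of underside. D-bore from below, 14 deep, 15.6 wide, flat 2.8 mm from axis on +x side: goes on when knob x = shaft x (within 0.1 rad, 1.5 mm). Home: underside 14 mm below shaft tip, 8 mm above deck; at the stop 3 mm above deck
- coaster: round wooden coaster, radius 50 mm, 8 mm high, fixed, left or right of the hob; the knob stands on it. Origin: centre of its underside
- scraper: scraper block standing upright on its blade, on the other side of the hob from the coaster: 120 mm long (along its y), 62 mm high, about 130 g; wooden body 22 mm thick (along x) from 16 to 62 mm height, over a black rubber blade 12 mm thick. Origin: centre of the blade's underside
- chip1: one of three loose terracotta chips, 18 x 14 x 6 mm, 10 g, lying flat on the hob's deck in front of (nearer the robot than) the shaft. Origin: centre of its underside
- chip2: one of three loose terracotta chips, 18 x 14 x 6 mm, 10 g, lying flat on the hob's deck in front of (nearer the robot than) the shaft. Origin: centre of its underside
- chip3: one of three loose terracotta chips, 18 x 14 x 6 mm, 10 g, lying flat on the hob's deck in front of (nearer the robot than) the shaft. Origin: centre of its underside
- mate_cup: bystander: black mate cup, 76 mm across, 85 mm high; origin at the centre of its underside
- flask: bystander: steel vacuum flask with black cap, 84 mm across, 270 mm high; origin at the centre of its underside
- sugar_jar: bystander: glass sugar jar with a steel lid, 78 mm across, 85 mm high; origin at the centre of its underside
- tin: bystander: round aluminium tin, 74 mm across, 84 mm high; origin at the centre of its underside
- flowerpot: bystander: small terracotta pot, 94 mm across, 82 mm high; origin at the centre of its underside
- kettle: bystander: steel kettle, 144 mm across with a spout, handle up to 161 mm high; origin at the centre of its underside
Things that resemble listed ones, but are neither listed nor needed, are in the scene too. There is more than one size of the coaster; the job needs the largest.

How it is judged:
On the way, in this order (a step that is already met when the one before it is completed fails the run):
1. the scraper block is lifted in the gripper, the chips still on the deck (height (world z) of scraper above 0.03 m and contact force between the fingers and scraper above 1 N), for 0.1 s.
2. all three chips lie in the crumb drawer (x of chip1 in the frame of drawer_floor between -0.05 and 0.1 m and y of chip1 in the frame of drawer_floor between -0.095 and 0.095 m and z of chip1 in the frame of drawer_floor between -0.005 and 0.03 m and x of chip2 in the frame of drawer_floor between -0.05 and 0.1 m and y of chip2 in the frame of drawer_floor between -0.095 and 0.095 m and z of chip2 in the frame of drawer_floor between -0.005 and 0.03 m and x of chip3 in the frame of drawer_floor between -0.05 and 0.1 m and y of chip3 in the frame of drawer_floor between -0.095 and 0.095 m and z of chip3 in the frame of drawer_floor between -0.005 and 0.03 m), for 0.2 s.
3. the scraper is set down on the cabinet top and let go (contact force between the fingers and scraper below 0.1 N and contact force between scraper and hob below 0.1 N and height (world z) of scraper below 0.065 m and linear speed of scraper below 0.02 m/s), for 0.2 s.
4. the knob is fully home on the shaft, flat to flat (z of knob in the frame of shaft_tip below -0.0115 m and horizontal distance between knob and shaft_tip below 0.003 m and angle between knob's own z axis and vertical below 0.12 rad and angle between the x axis of knob and the x axis of shaft_tip, either way round below 0.25 rad), for 0.1 s.
At the end, for the whole second after the job is handed in: Gripper holds the knob (over 3 N), shaft pressed at least 3.5 of 5 mm; tip 11.5 mm or more into the bore, axis within 3 mm, tilt under 0.12 rad, flats within 0.25 rad. All chips in the crumb drawer. Scraper at rest on the cabinet top, released, not touching the hob (all of step 2 and all of step 3 and all of step 4 and value of joint spindle above 0.0035 m and contact force between the fingers and knob above 3 N and contact force between knob and coaster below 0.1 N); the arm keeps its last pose, push and grip.
It fails at once if the fingers touch a chip (contact force between the fingers and chip1 above 0.3 N or contact force between the fingers and chip2 above 0.3 N or contact force between the fingers and chip3 above 0.3 N).
It fails at once if a bystander is pushed more than 30 mm or tipped (distance of any of mate_cup, flask, sugar_jar, tin, flowerpot, kettle from where it was at the start of the episode above 0.03 m or angle between any of mate_cup, flask, sugar_jar, tin, flowerpot, kettle's own z axis and vertical above 0.3 rad).
It also fails if it takes over 67 s, if anything falls off the work surface, if the arm or the gripper's body presses on something with over 40 N, if the wrist force passes 120 N, or if a joint passes its speed limit or range.

ROBOT

A 6-joint arm with a two-finger parallel gripper is mounted at the origin on the work surface. World frame = base frame: x ahead of the robot, y to its left, z up, the work surface at z = 0. Lengths are in m, angles in rad, forces in N, time in s.
With the tool pointing down it reaches from about 0.35 to 0.975 m from the base axis. Payload 4.9 kg.
Tool frame: the origin (TCP) lies on the front face of the gripper's body, between the roots of the fingers; the fingertips stand 73 mm ahead of it and the grasp point (between the pads) lies 54 mm ahead of it; z points along the fingers, y is the line along which they close (so a half turn about z gives the same grasp; the last joint's range is limited). The gripper opens to 85 mm and grips with 20 to 120 N. Pads are 22 mm wide; open, the fingers measure 114 mm over their backs; the gripper's body (76 mm by 85 mm) begins 54 mm behind the grasp point. The pads swing forward as they close: fully open they stand 13 mm farther back than shut.
Start: joints at [1.002, 0.053, 1.613, -0, 1.476, -0.119], TCP at [0.272, 0.563, 0.304] pointing down, gripper open.
Joint ranges: [-3.01, 3.01], [-1.01, 2.22], [0.06, 2.58], [-1.02, 4.17], [0.09, 2.62], [-3.14, 3.14]. Speed limits (rad/s): [2.57, 2.57, 3.14, 3.14, 3.14, 3.14].

INTERFACE

Orientations are given as a rotation vector (axis times angle).
In Python, from station import status, imaging, order gives the robot as it stands.
- The arm moves only by the tool arm_command, never from a script. Its argument "increments" is a list of rows, each an object with "slide": the shift along the tool's x, y, z in m, a list of three; "spin": the turn about the tool's z in degrees; "gripper": the opening, from -1 (shut) to 1 (fully open). In form: [{"slide": [x, y, z], "spin": spin, "gripper": gripper}, ...]. A call has 1 to 8 rows; each row is the pose to reach, as a shift and turn from the pose commanded when the call began, along the tool's axes at that moment; what a row does not reach only later rows make up. A row lasts 1/12 s, in which the tool goes at most 41.7 mm and 7.16 degrees, less where a joint would pass 70% of its speed; a pose out of reach is approached as far as the arm can. A call with a gripper value outside its range is refused whole. The fingers move at their own pace and stop on an object; "newtons" is the grip in N (left out, the last holds). Time passes only in rows, so rows that repeat a pose let the fingers close. It gives the time, the measured TCP pose, the force, the opening and the grip force at its end, in the units of the state.
- status.get_obs(): the state, without advancing time (a new reading comes with each control period).
- imaging.get_image(name): name is "scene" or "top" or "wrist"; returns a dict with "frame" (420x560x3 uint8, red, green, blue), "vfov" (degrees; the focal length in pixels is half the picture's height over the tangent of half this angle, whatever the lens; pixels are square), "cx", "cy" (the principal point, pixels), "view" (4x4, takes a point from world to camera coordinates); the wrist camera has in their place "mount" (4x4, takes a point from camera to tool coordinates, whose origin is the TCP and whose axes are the flange's). Camera axes: x right, y up, looking along -z (the intrinsics and any distortion apply to the point x, -y, -z); pixel columns grow to the right and rows downward; lengths in m; the calibration is good to about 2 mm. A picture is of the moment at which its call begins: read the wrist's pose just before it. There is no depth.
- order.finish_job(): hands the job in; it is judged then, once.
The state is a dict: "t": time; "q": joint angles; "dq": joint speeds; "effort": joint torques, N m; "tool_pos": TCP position; "tool_rot": TCP orientation; "contact_force": force on the tool from outside, world axes, zero at the start; "wrist_torque": the same for the moment, N m; "opening": finger opening in m; "grip_force": force on a finger pad.
Only numpy, scipy, OpenCV 4.12 (cv2) and the standard library are available. Lean on these libraries where they do the work, as an engineer would, in place of code of your own. Each camera call takes 0.05 s, during which the arm holds its last target. There are 200 camera calls.

## Working session

There is one attempt and no reset: what is moved stays moved. The work goes in short steps, Python scripts to look and compute and a tool call to move; the robot and the scene stay as the last step left them, time stands still between calls to the robot, and variables do not carry over. Pictures are saved under pics/ and viewed, at most 10 in all, crops included, and the job is handed in when it is done.

Besides the shell and the picture viewer there is one more tool, called as name(argument=value, ...), one argument or row to a line, values as JSON. arm_command: Moves the arm, as the interface text tells. Its arguments: {"type":"object","properties":{"increments":{"type":"array","items":{"type":"object","properties":{"slide":{"type":"array","items":{"type":"number"}},"spin":{"type":"number"},"gripper":{"type":"number"}}}},"newtons":{"type":"number"}},"required":["increments"]}

```bash
mkdir -p pics; cat > h.py <<'E'
import numpy as np, cv2, pickle
from station import status, imaging, order
from scipy.spatial.transform import Rotation as R
def grab(name,fn):
    o=status.get_obs(); d=imaging.get_image(name)
    d['o']=o; f=d['frame']; cv2.imwrite(f'pics/{fn}.png',f[:,:,::-1]); pickle.dump(d,open(f'pics/{fn}.pkl','wb')); return d
def load(fn): return pickle.load(open(f'pics/{fn}.pkl','rb'))
def cam(d):
    h=d['frame'].shape[0]; f=h/2/np.tan(np.radians(d['vfov'])/2)
    if 'view' in d: V=np.array(d['view']); 
    else:
        T=np.eye(4); T[:3,:3]=R.from_rotvec(d['o']['tool_rot']).as_matrix(); T[:3,3]=d['o']['tool_pos']
        V=np.linalg.inv(T@np.array(d['mount']))
    return f,V
def ray(d,u,v):
    f,V=cam(d); C=np.linalg.inv(V); r=C[:3,:3]@np.array([(u-d['cx'])/f,-(v-d['cy'])/f,-1]); return C[:3,3],r/np.linalg.norm(r)
def onz(d,u,v,z):
    c,r=ray(d,u,v); return c+r*(z-c[2])/r[2]
def tri(*obs):
    A=np.zeros((3,3));b=np.zeros(3); L=[ray(*o) for o in obs]
    for c,r in L: P=np.eye(3)-np.outer(r,r); A+=P;b+=P@c
    p=np.linalg.solve(A,b); return p,[np.linalg.norm((np.eye(3)-np.outer(r,r))@(p-c)) for c,r in L]
def proj(d,p):
    f,V=cam(d); q=V@np.append(p,1); return np.array([d['cx']+f*q[0]/-q[2], d['cy']-f*q[1]/-q[2]])
E
python3 - <<'E'
from h import *
for n in ['scene','top','wrist']:
    d=grab(n,n+'0'); print(n,d['vfov'],d['cx'],d['cy'],[k for k in d if k not in('frame','o')])
    if 'view' in d: print(np.linalg.inv(d['view']).round(3))
    else: print(np.array(d['mount']).round(3))
print(d['o'])
a=cv2.imread('pics/top0.png'); 
cv2.imwrite('pics/top0b.png',cv2.resize(a,(800,600),interpolation=cv2.INTER_CUBIC))
a=cv2.imread('pics/scene0.png'); 
cv2.imwrite('pics/scene0b.png',cv2.resize(a,(800,600),interpolation=cv2.INTER_CUBIC))
E
```

```text
scene 48.72432629784024 271.38235742119855 214.23582928340932 ['vfov', 'cx', 'cy', 'view']
[[ 0.222 -0.708  0.671  1.33 ]
 [ 0.975  0.172 -0.142 -0.197]
 [-0.015  0.685  0.728  0.992]
 [ 0.     0.     0.     1.   ]]
top 50.243956750790666 276.04187298517303 209.23810300771459 ['vfov', 'cx', 'cy', 'view']
[[ 0.012  0.983 -0.185  0.264]
 [-1.     0.016  0.015  0.004]
 [ 0.018  0.185  0.983  1.244]
 [ 0.     0.     0.     1.   ]]
wrist 69.07466722238229 275.06775937000305 209.4226473636754 ['vfov', 'cx', 'cy', 'mount']
[[ 0.001  0.959  0.284  0.072]
 [ 1.    -0.001 -0.001 -0.   ]
 [-0.     0.284 -0.959 -0.071]
 [ 0.     0.     0.     1.   ]]
{'t': 0.1, 'q': array([ 1.00199327e+00,  5.33141115e-02,  1.61415605e+00,  1.68966131e-05,
        1.47598840e+00, -1.19003421e-01]), 'dq': array([ 0.0005164 ,  0.00051842, -0.00353909, -0.00045937, -0.00187939,
        0.00077602]), 'effort': array([ 8.55388225e-04, -3.94896662e+01, -3.71367109e+01, -1.21076264e-04,
        3.85542095e-03, -2.97869633e-05]), 'tool_pos': array([0.27150845, 0.56247389, 0.30277178]), 'tool_rot': array([-7.00460881e-01, -3.06184576e+00,  2.74986946e-03]), 'contact_force': array([ 0.68501159, -0.39633773,  0.10541862]), 'wrist_torque': array([ 0.02167867, -0.03850838, -0.04850916]), 'grip_force': 0.0, 'opening': 0.08540860717279425}
```

View pics/top0b.png

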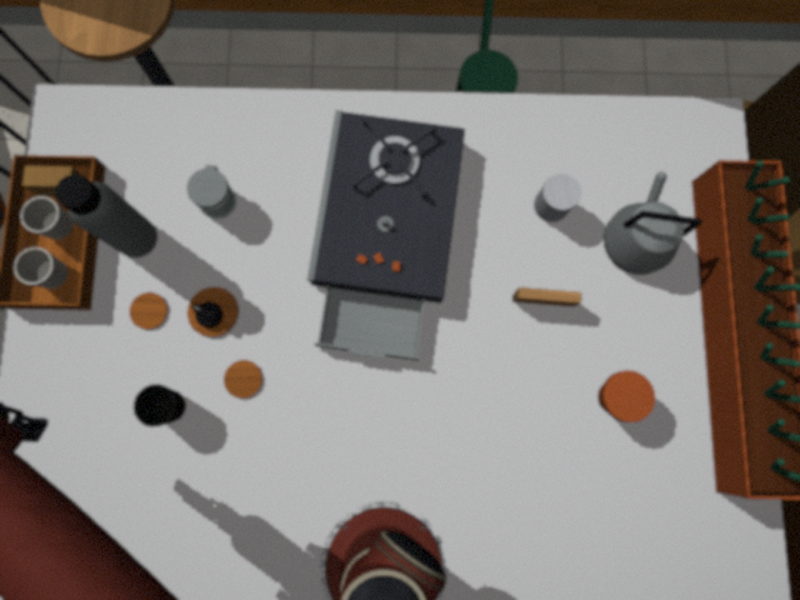

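View pics/scene0b.png

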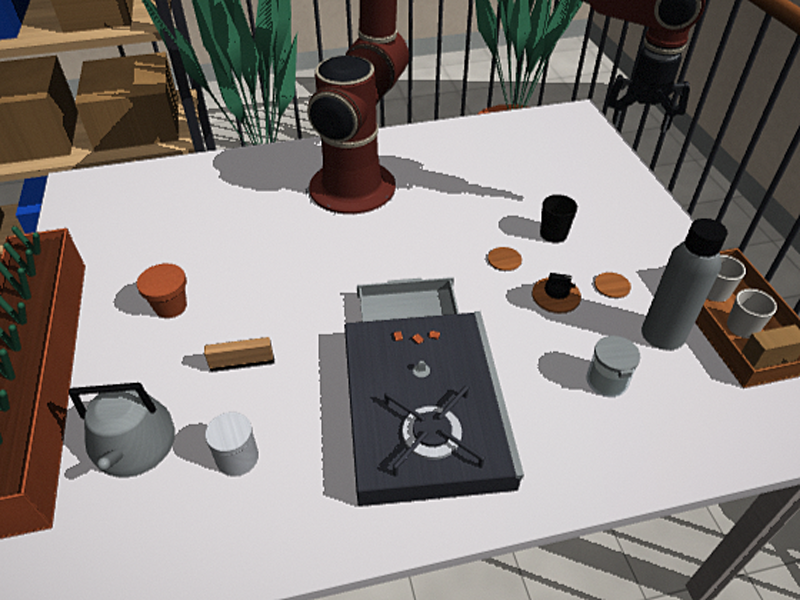

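The top view (800×600) shows the hob with corners near (340,112), (464,128), (441,299) and (313,283). The shaft is at (386,224), the chips at (362,259), (378,258) and (397,266), the scraper at (514–581,296), and the knob at (208,313) on the big coaster. The scene view shows the same layout from the far side.

```bash
python3 - <<'E'
from h import *
t=load('top0');s=load('scene0'); k=.7
pts={'FL':((315,283),(475,313)),'FR':((441,298),(346,326)),'BR':((464,129),(358,494)),'shaft tip':((387,221),(419,364)),
'c_a':((362,259),(434,335)),'c_b':((378,258),(418,339)),'c_c':((397,266),(398,336)),
'scr R top':((580,292),(206,346)),'scr L top':((516,290),(270,339)),'coaster c':((214,312),(556,294)),'kettle top':((640,215),(120,390)),'tin':((562,189),(231,427)),'drawer FL':((318,345),(453,281)),'drawer FR':((417,359),(359,287))}
for n,(a,b) in pts.items():
    p,e=tri((t,a[0]*k,a[1]*k),(s,b[0]*k,b[1]*k)); print(n,p.round(3),np.round(e,4))
for n,z in (('FL',.06),('FR',.06),('BR',.06),('shaft tip',.082),('c_a',.066),('c_b',.066),('c_c',.066)):
    a,b=pts[n]; print(n,onz(t,a[0]*k,a[1]*k,z).round(3),onz(s,b[0]*k,b[1]*k,z).round(3))
def big(d,c,w,h,f,fn):
    x=int(c[0]*k-w/2);y=int(c[1]*k-h/2);im=d['frame'][y:y+h,x:x+w,::-1]
    im=cv2.resize(im,None,fx=f,fy=f,interpolation=cv2.INTER_CUBIC);print(fn,x,y,f);return im
A=np.vstack([np.hstack([big(t,(378,235),100,72,4,'t hob'),big(t,(548,296),100,72,4,'t scr')]),np.hstack([big(s,(412,340),100,72,4,'s hob'),big(s,(240,350),100,72,4,'s scr')])])
cv2.imwrite('pics/crop1.png',A)
E
```

```text
FL [0.519 0.141 0.05 ] [0.0043 0.0043]
FR [ 0.493 -0.103  0.049] [0.0004 0.0004]
BR [ 0.839 -0.149  0.049] [0.0015 0.0015]
shaft tip [0.635 0.002 0.076] [0.0007 0.0007]
c_a [0.564 0.049 0.061] [0.0013 0.0013]
c_b [0.567 0.019 0.061] [0.0009 0.0009]
c_c [ 0.551 -0.017  0.062] [0.0019 0.0019]
scr R top [ 0.504 -0.361  0.074] [0.0007 0.0007]
scr L top [ 0.507 -0.245  0.066] [0.0014 0.0014]
coaster c [0.468 0.34  0.003] [0.0023 0.0023]
kettle top [ 0.633 -0.469  0.146] [0.0139 0.0139]
tin [ 0.7   -0.328  0.092] [0.0028 0.0028]
drawer FL [0.403 0.133 0.027] [0.004 0.004]
drawer FR [ 0.378 -0.058  0.031] [0.0018 0.0018]
FL [0.516 0.136 0.06 ] [0.529 0.142 0.06 ]
FR [ 0.491 -0.102  0.06 ] [ 0.503 -0.104  0.06 ]
BR [ 0.833 -0.149  0.06 ] [ 0.845 -0.148  0.06 ]
shaft tip [0.633 0.002 0.082] [0.64  0.002 0.082]
c_a [0.563 0.048 0.066] [0.569 0.049 0.066]
c_b [0.565 0.018 0.066] [0.571 0.018 0.066]
c_c [ 0.55  -0.019  0.066] [ 0.555 -0.016  0.066]
t hob 214 128 4
t scr 333 171 4
s hob 238 201 4
s scr 118 208 4
```

View pics/crop1.png

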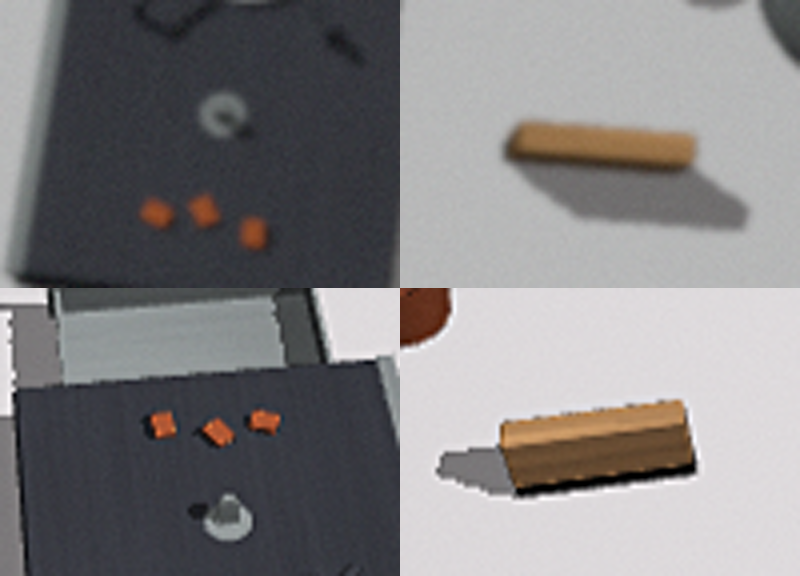

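```bash
cat >> h.py <<'E'
def plan(p,yaw=None):
    "slide and spin from the present pose to TCP p with tool x at world angle yaw (deg)"
    o=status.get_obs(); M=R.from_rotvec(o['tool_rot']).as_matrix()
    y0=np.degrees(np.arctan2(M[1,0],M[0,0])); s=0 if yaw is None else (y0-yaw+180)%360-180
    print('pos',o['tool_pos'].round(4),'yaw %.2f'%y0,'z',M[:,2].round(3),'q6 %.2f'%o['q'][5],'-> slide',(M.T@(np.array(p)-o['tool_pos'])).round(4),'spin %.1f'%s)
E
python3 - <<'E'
from h import *
plan([.55,-.07,.30],90)
E
```

```text
pos [0.2715 0.5625 0.3029] yaw 154.23 z [-0.001 -0.001 -1.   ] q6 -0.12 -> slide [-0.5258 -0.4486  0.0035] spin 64.2
```

arm_command(
  increments=[
    {"slide":[-0.525,-0.449,0.003],"spin":64.2,"gripper":1},
    {"slide":[-0.525,-0.449,0.003],"spin":64.2,"gripper":1},
    {"slide":[-0.525,-0.449,0.003],"spin":64.2,"gripper":1},
    {"slide":[-0.525,-0.449,0.003],"spin":64.2,"gripper":1},
    {"slide":[-0.525,-0.449,0.003],"spin":64.2,"gripper":1},
    {"slide":[-0.525,-0.449,0.003],"spin":64.2,"gripper":1},
    {"slide":[-0.525,-0.449,0.003],"spin":64.2,"gripper":1},
    {"slide":[-0.525,-0.449,0.003],"spin":64.2,"gripper":1},
  ],
)

```text
t: 0.82
tool_pos: [0.4058, 0.2557, 0.3022]
tool_rot: [2.09, 2.346, 0.0]
contact_force: [1.5, -0.0, 0.2]
opening: 0.0855
grip_force: 0.0
```

```bash
python3 - <<'E'
from h import *
grab('wrist','w1')
plan([.55,-.07,.30],90)
E
```

```text
pos [0.4086 0.2502 0.3022] yaw 95.95 z [ 0.002 -0.005 -1.   ] q6 0.29 -> slide [-0.3331  0.1074  0.0042] spin 5.9
```

arm_command(
  increments=[
    {"slide":[-0.333,0.107,0.004],"spin":6,"gripper":1},
    {"slide":[-0.333,0.107,0.004],"spin":6,"gripper":1},
    {"slide":[-0.333,0.107,0.004],"spin":6,"gripper":1},
    {"slide":[-0.333,0.107,0.004],"spin":6,"gripper":1},
    {"slide":[-0.333,0.107,0.004],"spin":6,"gripper":1},
    {"slide":[-0.333,0.107,0.004],"spin":6,"gripper":1},
    {"slide":[-0.333,0.107,0.004],"spin":6,"gripper":1},
    {"slide":[-0.333,0.107,0.004],"spin":6,"gripper":1},
  ],
)

```text
t: 1.53
tool_pos: [0.5455, -0.0472, 0.2983]
tool_rot: [-2.203, -2.239, -0.0]
contact_force: [0.6, 0.6, -0.7]
opening: 0.0851
grip_force: 0.0
```

arm_command(
  increments=[
    {"slide":[0,0,0],"spin":0,"gripper":1},
    {"slide":[0,0,0],"spin":0,"gripper":1},
  ],
)

```text
t: 1.7
tool_pos: [0.5454, -0.047, 0.2979]
tool_rot: [-2.206, -2.235, 0.001]
contact_force: [0.3, 0.2, 0.5]
opening: 0.0853
grip_force: 0.0
```

```bash
python3 - <<'E'
from h import *
d=grab('wrist','w2')
plan([.50,-.25,.28],90)
a=load('w1')['frame']
cv2.imwrite('pics/w12.png',cv2.resize(np.vstack([a,d['frame']])[:,:,::-1],(400,600)))
cv2.imwrite('pics/w2b.png',cv2.resize(d['frame'][:,:,::-1],(800,600),interpolation=cv2.INTER_CUBIC))
E
```

```text
pos [ 0.5451 -0.0456  0.298 ] yaw 90.85 z [-0.001  0.001 -1.   ] q6 -0.23 -> slide [-0.2037 -0.0481  0.0179] spin 0.8
```

View pics/w2b.png

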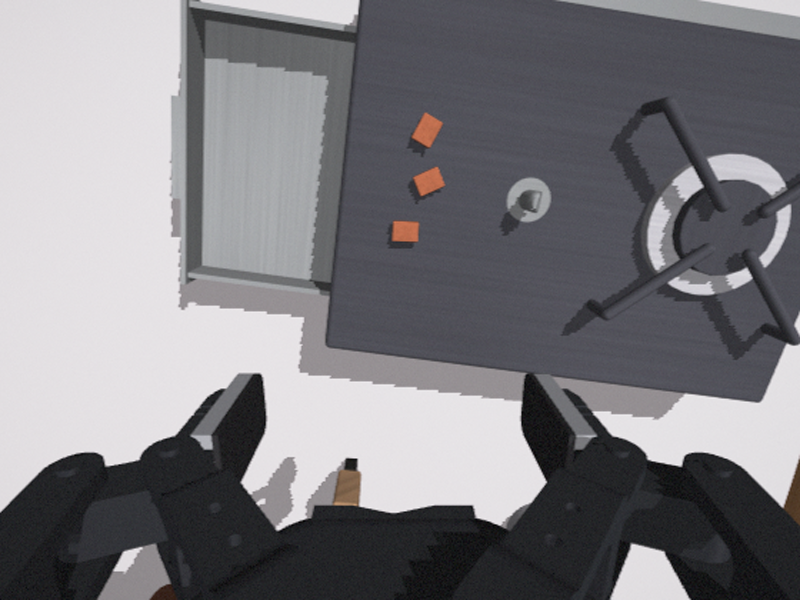

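The wrist view shows the chips at (428,130), (429,182) and (405,232), and the shaft tip at about (531,201). The deck corners are FR (328,345) and BR (758,401), and the drawer is at the upper left. The scraper's end is at (347,480), partly behind the gripper.

```bash
python3 - <<'E'
from h import *
w=load('w2');t=load('top0');s=load('scene0');k=.7
P={'FR':((328,345),.06,(346,326)),'BR':((758,401),.06,(358,494)),'front edge top':((358,5),.06,None),'tip':((531,200),.082,(421,362)),'cA':((428,130),.066,(434,335)),'cB':((429,182),.066,(418,339)),'cC':((405,232),.066,(398,336))}
for n,(a,z,b) in P.items():
    print(n,onz(w,a[0]*k,a[1]*k,z).round(4), b and [x.round(4) if hasattr(x,'round') else np.round(x,4) for x in tri((w,a[0]*k,a[1]*k),(s,b[0]*k,b[1]*k))])
f=onz(w,328*k,345*k,.06);b=onz(w,758*k,401*k,.06);e=onz(w,358*k,5*k,.06)
print(np.linalg.norm(b-f),np.degrees(np.arctan2(*(b-f)[1::-1])),np.degrees(np.arctan2(*(e-f)[1::-1]))-90)
for a in [(190,2),(190,278)]: print('drawer front wall',onz(w,a[0]*k,a[1]*k,.04).round(4))
E
```

```text
FR [ 0.4965 -0.1033  0.06  ] [array([ 0.4965, -0.1044,  0.0539]), array([0.0016, 0.0016])]
BR [ 0.8355 -0.146   0.06  ] [array([ 0.8413, -0.1483,  0.0541]), array([0.001, 0.001])]
front edge top [0.5214 0.1223 0.06  ] None
tip [0.6331 0.008  0.082 ] [array([0.634 , 0.0074, 0.0788]), array([0.0004, 0.0004])]
cA [0.5666 0.0504 0.066 ] [array([0.5667, 0.0503, 0.0637]), array([0.0004, 0.0004])]
cB [0.5685 0.0179 0.066 ] [array([0.5688, 0.0183, 0.0635]), array([0.0005, 0.0005])]
cC [ 0.5531 -0.0158  0.066 ] [array([ 0.5534, -0.0157,  0.0638]), array([0.0004, 0.0004])]
0.34171274701243903 -7.176046004494115 -6.296996058069041
drawer front wall [0.4099 0.1288 0.04  ]
drawer front wall [ 0.3878 -0.0573  0.04  ]
```

arm_command(
  increments=[
    {"slide":[-0.17,-0.048,0.018],"spin":0.8,"gripper":1},
    {"slide":[-0.17,-0.048,0.018],"spin":0.8,"gripper":1},
    {"slide":[-0.17,-0.048,0.018],"spin":0.8,"gripper":1},
    {"slide":[-0.17,-0.048,0.018],"spin":0.8,"gripper":1},
    {"slide":[-0.17,-0.048,0.018],"spin":0.8,"gripper":1},
    {"slide":[-0.17,-0.048,0.018],"spin":0.8,"gripper":1},
    {"slide":[-0.17,-0.048,0.018],"spin":0.8,"gripper":1},
  ],
)

```text
t: 2.33
tool_pos: [0.4999, -0.2148, 0.2806]
tool_rot: [-2.218, -2.224, -0.001]
contact_force: [0.0, 0.6, -0.1]
opening: 0.0856
grip_force: 0.0
```

```bash
python3 - <<'E'
from h import *
d=grab('wrist','w3')
plan([.50,-.30,.28],90)
cv2.imwrite('pics/w3b.png',cv2.resize(d['frame'][:,:,::-1],(800,600),interpolation=cv2.INTER_CUBIC))
E
```

```text
pos [ 0.5002 -0.2142  0.2807] yaw 90.23 z [ 0.     0.001 -1.   ] q6 -0.55 -> slide [-0.0858 -0.0006  0.0006] spin 0.2
```

View pics/w3b.png

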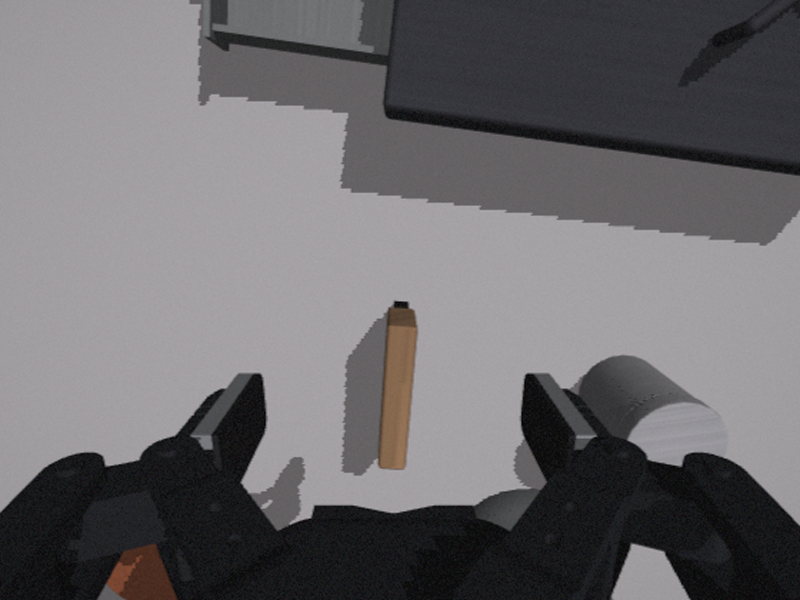

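The scraper's top face has its near end at (390–416,326) and its far end at (380–405,468). It sits between the fingers, and the tin is clear to the right.

```bash
python3 - <<'E'
from h import *
w=load('w3');s=load('scene0');t=load('top0');k=.7
c=[(390,326),(416,326),(380,468),(405,468)]
p=[onz(w,a*k,b*k,.062) for a,b in c]; print(np.round(p,4))
m=np.mean(p,0); d=(p[0]+p[1]-p[2]-p[3])/2; print(m,np.linalg.norm(d),np.degrees(np.arctan2(d[1],d[0])))
# scene crop px: crop offset (118,208) scale 4, quadrant at (400,288)
q=lambda u,v:(118+(u-400)/4,208+(v-288)/4)
for W,S in zip([(403,326),(392.5,468)],[q(684,401+11),q(501,424+11)]): print(tri((w,W[0]*k,W[1]*k),(s,*S)))
for W,S in zip([(390,326),(416,326),(380,468),(405,468)],[q(684,402),q(689,425),q(501,423),q(506,444)]):print(tri((w,W[0]*k,W[1]*k),(s,*S)))
yaw=np.degrees(np.arctan2(d[1],d[0]))
plan([m[0],m[1],.048+.054],yaw)
E
```

```text
[[ 0.4981 -0.2479  0.062 ]
 [ 0.5165 -0.2478  0.062 ]
 [ 0.4905 -0.3658  0.062 ]
 [ 0.5101 -0.3657  0.062 ]]
[ 0.50380242 -0.30677845  0.062     ] 0.11812511543661203 86.60337270029339
(array([ 0.50754064, -0.24785801,  0.06011223]), [np.float64(0.0006407027936644898), np.float64(0.0006407027936645062)])
(array([ 0.50042608, -0.36589381,  0.06141552]), [np.float64(0.00026330769251512717), np.float64(0.00026330769251523884)])
(array([ 0.49848651, -0.24741519,  0.06005456]), [np.float64(0.0011382028424261749), np.float64(0.0011382028424261204)])
(array([ 0.51723017, -0.24711264,  0.05838105]), [np.float64(0.0019602513922206345), np.float64(0.001960251392220675)])
(array([ 0.49066863, -0.3653932 ,  0.06211391]), [np.float64(0.0002686466246154522), np.float64(0.00026864662461553214)])
(array([ 0.51043725, -0.36312949,  0.06390885]), [np.float64(0.0009736377869362339), np.float64(0.0009736377869362789)])
pos [ 0.5002 -0.2142  0.2807] yaw 90.23 z [ 0.     0.001 -1.   ] q6 -0.55 -> slide [-0.0927  0.0032  0.1786] spin 3.6
```

arm_command(
  increments=[
    {"slide":[-0.0925,0.003,0.08],"spin":3.6,"gripper":1},
    {"slide":[-0.0925,0.003,0.08],"spin":3.6,"gripper":1},
    {"slide":[-0.0925,0.003,0.11],"spin":3.6,"gripper":0.5},
    {"slide":[-0.0925,0.003,0.14],"spin":3.6,"gripper":0.5},
    {"slide":[-0.0925,0.003,0.17],"spin":3.6,"gripper":0.5},
    {"slide":[-0.0925,0.003,0.18],"spin":3.6,"gripper":0.5},
    {"slide":[-0.0925,0.003,0.18],"spin":3.6,"gripper":0.5},
    {"slide":[-0.0925,0.003,0.18],"spin":3.6,"gripper":-0.2},
  ],
  newtons=50,
)

```text
t: 3.05
tool_pos: [0.5042, -0.3072, 0.1017]
tool_rot: [2.285, 2.155, 0.0]
contact_force: [-0.6, -0.8, -0.5]
opening: 0.0539
grip_force: 0.0
```

```bash
python3 - <<'E'
from h import *
plan([.5038,-.3068,.10],86.6)
E
```

```text
pos [ 0.5042 -0.3072  0.1017] yaw 86.66 z [ 0.001 -0.    -1.   ] q6 -0.62 -> slide [ 0.0004 -0.0005  0.0017] spin 0.1
```

Well placed; closing.

arm_command(
  increments=[
    {"slide":[0,0,0.001],"spin":0,"gripper":-1},
    {"slide":[0,0,0.001],"spin":0,"gripper":-1},
    {"slide":[0,0,0.001],"spin":0,"gripper":-1},
    {"slide":[0,0,0.001],"spin":0,"gripper":-1},
    {"slide":[0,0,0.001],"spin":0,"gripper":-1},
    {"slide":[0,0,0.001],"spin":0,"gripper":-1},
    {"slide":[0,0,0.001],"spin":0,"gripper":-1},
    {"slide":[0,0,0.001],"spin":0,"gripper":-1},
  ],
  newtons=50,
)

```text
t: 3.72
tool_pos: [0.5049, -0.3091, 0.1029]
tool_rot: [2.284, 2.15, 0.003]
contact_force: [0.6, 1.6, 7.9]
opening: 0.0212
grip_force: 49.8
```

arm_command(
  increments=[
    {"slide":[0,0,-0.02],"spin":0,"gripper":-1},
    {"slide":[0,0,-0.05],"spin":0,"gripper":-1},
    {"slide":[0,0,-0.08],"spin":0,"gripper":-1},
    {"slide":[0,0,-0.11],"spin":0,"gripper":-1},
    {"slide":[0,0,-0.115],"spin":0,"gripper":-1},
    {"slide":[0,0,-0.115],"spin":0,"gripper":-1},
  ],
)

```text
t: 4.22
tool_pos: [0.5044, -0.3094, 0.2184]
tool_rot: [2.283, 2.148, 0.001]
contact_force: [0.4, 0.1, -0.8]
opening: 0.0216
grip_force: 49.3
```

```bash
python3 - <<'E'
from h import *
plan([.593,.012,.215],83); print(status.get_obs()['grip_force'],status.get_obs()['contact_force'])
E
```

```text
pos [ 0.5044 -0.3094  0.2184] yaw 86.53 z [ 0.005 -0.004 -1.   ] q6 -0.62 -> slide [0.3262 0.069  0.0025] spin 3.5
49.2913681268692 [ 0.35106403  0.09028834 -0.76502754]
```

arm_command(
  increments=[
    {"slide":[0.03,0.006,0],"spin":1,"gripper":-1},
    {"slide":[0.07,0.015,0],"spin":2,"gripper":-1},
    {"slide":[0.11,0.024,0],"spin":3,"gripper":-1},
    {"slide":[0.15,0.032,0],"spin":3.5,"gripper":-1},
    {"slide":[0.19,0.04,0],"spin":3.5,"gripper":-1},
    {"slide":[0.23,0.049,0],"spin":3.5,"gripper":-1},
    {"slide":[0.27,0.057,0],"spin":3.5,"gripper":-1},
    {"slide":[0.3,0.063,0],"spin":3.5,"gripper":-1},
  ],
)

```text
t: 4.88
tool_pos: [0.5832, -0.0096, 0.2119]
tool_rot: [-2.348, -2.082, 0.003]
contact_force: [0.1, -0.6, -1.4]
opening: 0.0217
grip_force: 49.3
```

arm_command(
  increments=[
    {"slide":[0.02,0.004,0],"spin":0,"gripper":-1},
    {"slide":[0.026,0.004,0],"spin":0,"gripper":-1},
    {"slide":[0.026,0.004,0],"spin":0,"gripper":-1},
  ],
)

```text
t: 5.13
tool_pos: [0.5903, 0.014, 0.2123]
tool_rot: [-2.348, -2.084, 0.004]
contact_force: [0.2, -0.7, -1.9]
opening: 0.0212
grip_force: 49.2
```

```bash
python3 - <<'E'
from h import *
d=grab('wrist','w4')
plan([.593,.012,.165],83)
cv2.imwrite('pics/w4b.png',cv2.resize(d['frame'][:,:,::-1],(800,600),interpolation=cv2.INTER_CUBIC))
E
```

```text
pos [0.5904 0.0128 0.2126] yaw 83.10 z [-0.003 -0.    -1.   ] q6 0.02 -> slide [-0.0004  0.0029  0.0476] spin 0.1
```

View pics/w4b.png

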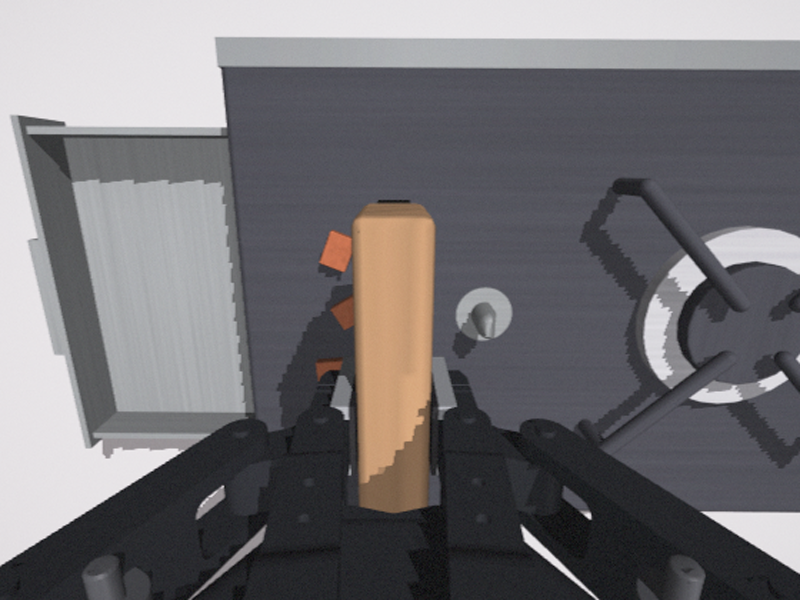

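The block is held straight and parallel to the deck's left edge (row ~67). The chips lie left of it at (337,251), (345,313) and (328,368), and the shaft tip is at (484,318). I'll check the clearances in tool axes.

```bash
python3 - <<'E'
from h import *
w=load('w4');w2=load('w2');k=.7
M=R.from_rotvec(w['o']['tool_rot']).as_matrix();T=w['o']['tool_pos']
L=lambda p:(M.T@(p-T)).round(4)
for n,c,z in [('A rear corner',(353,238),.066),('A front',(320,268),.066),('tipshaft c',(484,305),.082),('FL',(222,67),.06),('front edge lo',(253,400),.06),('drawer inside front',(66,136),.04),('drawer fr',(86,445),.04)]:
    p=onz(w,c[0]*k,c[1]*k,z); print(n,p.round(4),L(p))
for n,p in [('A',[.5666,.0504,.066]),('B',[.5685,.0179,.066]),('C',[.5531,-.0158,.066]),('B rear',onz(w2,444*k,179*k,.066)),('A rear',onz(w2,442*k,122*k,.066))]: print(n,L(np.array(p)))
print('tip tri',tri((w,484*k,305*k),(w2,531*k,200*k)))
f=onz(w,222*k,67*k,.06);e=onz(w,253*k,400*k,.06);print(np.degrees(np.arctan2(*(f-e)[1::-1]))-90)
E
```

```text
A rear corner [0.5749 0.0558 0.066 ] [ 0.0397 -0.0197  0.1463]
A front [0.5561 0.0426 0.066 ] [ 0.0243 -0.0369  0.1464]
tipshaft c [0.6349 0.0186 0.082 ] [0.0098 0.0442 0.1301]
FL [0.5256 0.1402 0.06  ] [ 0.1176 -0.0787  0.1525]
front edge lo [ 0.5039 -0.0305  0.06  ] [-0.0544 -0.08    0.1526]
drawer inside front [0.43   0.1229 0.04  ] [ 0.0891 -0.1715  0.1729]
drawer fr [ 0.3808 -0.0606  0.04  ] [-0.0989 -0.1986  0.173 ]
A [ 0.0333 -0.0273  0.1464]
B [ 0.0013 -0.0216  0.1464]
C [-0.034  -0.0329  0.1464]
B rear [ 0.0045 -0.0119  0.1463]
A rear [ 0.0394 -0.0191  0.1463]
tip tri (array([0.64207129, 0.00661149, 0.04846955]), [np.float64(0.0014453477520987527), np.float64(0.001445347752098905)])
-7.244878986037463
```

arm_command(
  increments=[
    {"slide":[0,0.003,0.02],"spin":0.1,"gripper":-1},
    {"slide":[0,0.003,0.035],"spin":0.1,"gripper":-1},
    {"slide":[0,0.003,0.044],"spin":0.1,"gripper":-1},
    {"slide":[0,0.003,0.048],"spin":0.1,"gripper":-1},
    {"slide":[0,0.003,0.048],"spin":0.1,"gripper":-1},
  ],
)

```text
t: 5.6
tool_pos: [0.5933, 0.0113, 0.165]
tool_rot: [-2.354, -2.077, 0.004]
contact_force: [0.0, -0.8, -0.6]
opening: 0.0213
grip_force: 49.3
```

```bash
python3 - <<'E'
from h import *
d=grab('wrist','w5'); grab('scene','s5')
plan([.593,.012,.1645],83); print(status.get_obs()['contact_force'])
E
```

```text
pos [0.5945 0.0116 0.1671] yaw 82.89 z [ 0.001 -0.    -1.   ] q6 0.02 -> slide [ 0.0002 -0.0015  0.0026] spin -0.1
[-0.30978739 -0.44530551 -0.46060722]
```

arm_command(
  increments=[
    {"slide":[0,0,0.002],"spin":0,"gripper":-1},
    {"slide":[0,-0.006,0.0025],"spin":0,"gripper":-1},
    {"slide":[0,-0.014,0.0025],"spin":0,"gripper":-1},
    {"slide":[0,-0.022,0.0025],"spin":0,"gripper":-1},
    {"slide":[0,-0.03,0.0025],"spin":0,"gripper":-1},
    {"slide":[0,-0.038,0.0025],"spin":0,"gripper":-1},
    {"slide":[0,-0.046,0.0025],"spin":0,"gripper":-1},
  ],
)

```text
t: 6.28
tool_pos: [0.5476, 0.0181, 0.1642]
tool_rot: [2.354, 2.08, 0.0]
contact_force: [-0.8, 0.5, -1.8]
opening: 0.0211
grip_force: 49.2
```

```bash
python3 - <<'E'
from h import *
d=grab('wrist','w6'); s=grab('scene','s6')
plan([.593,.012,.1645],83); print(status.get_obs()['contact_force'])
a=cv2.resize(d['frame'][:,:,::-1],(533,400)); b=cv2.resize(s['frame'][170:310,190:370,::-1],(514,400),interpolation=cv2.INTER_CUBIC)
c=np.hstack([a,b]); cv2.imwrite('pics/c6.png',cv2.resize(c,(800,int(400*800/c.shape[1]))))
E
```

```text
pos [0.5472 0.0182 0.1639] yaw 82.95 z [-0.001  0.    -1.   ] q6 0.02 -> slide [-0.0005  0.0462 -0.0007] spin -0.1
[ 0.31810369 -0.3170539  -2.61924354]
```

View pics/c6.png

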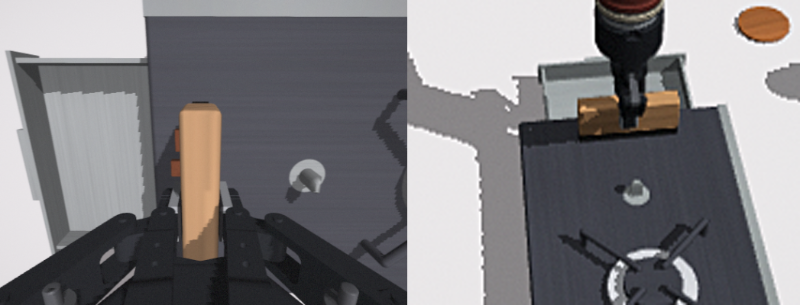

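The wrist half shows two chips ahead of the blade, at (177,135) and (177,168) in this crop. The edge is at about column 150. I'll continue over the edge.

arm_command(
  increments=[
    {"slide":[0,-0.008,0],"spin":0,"gripper":-1},
    {"slide":[0,-0.015,0],"spin":0,"gripper":-1},
    {"slide":[0,-0.022,0],"spin":0,"gripper":-1},
    {"slide":[0,-0.03,0],"spin":0,"gripper":-1},
    {"slide":[0,-0.038,0],"spin":0,"gripper":-1},
    {"slide":[0,-0.046,0],"spin":0,"gripper":-1},
    {"slide":[0,-0.054,0],"spin":0,"gripper":-1},
    {"slide":[0,-0.054,0],"spin":0,"gripper":-1},
  ],
)

```text
t: 7.05
tool_pos: [0.4934, 0.0248, 0.1637]
tool_rot: [-2.353, -2.08, 0.001]
contact_force: [0.8, 1.1, -1.5]
opening: 0.0213
grip_force: 49.3
```

arm_command(
  increments=[
    {"slide":[0,0,-0.015],"spin":0,"gripper":-1},
    {"slide":[0,0,-0.04],"spin":0,"gripper":-1},
    {"slide":[0,0.01,-0.06],"spin":0,"gripper":-1},
    {"slide":[0,0.03,-0.06],"spin":0,"gripper":-1},
    {"slide":[0,0.04,-0.06],"spin":0,"gripper":-1},
  ],
)

```text
t: 7.47
tool_pos: [0.537, 0.0193, 0.2266]
tool_rot: [2.351, 2.077, 0.006]
contact_force: [0.6, 0.3, -1.2]
opening: 0.0211
grip_force: 49.4
```

```bash
python3 - <<'E'
from h import *
d=grab('wrist','w7'); s=grab('scene','s7')
plan([.505,-.309,.222],86.6); print(status.get_obs()['contact_force'])
a=cv2.resize(d['frame'][:,:,::-1],(533,400)); b=cv2.resize(s['frame'][170:310,190:370,::-1],(514,400),interpolation=cv2.INTER_CUBIC)
c=np.hstack([a,b]); cv2.imwrite('pics/c7.png',cv2.resize(c,(800,int(400*800/c.shape[1]))))
E
```

```text
pos [0.5356 0.0194 0.224 ] yaw 82.92 z [-0.  0. -1.] q6 0.02 -> slide [-0.3296  0.0101  0.002 ] spin -3.7
[ 0.653061    1.11499891 -0.78001613]
```

View pics/c7.png

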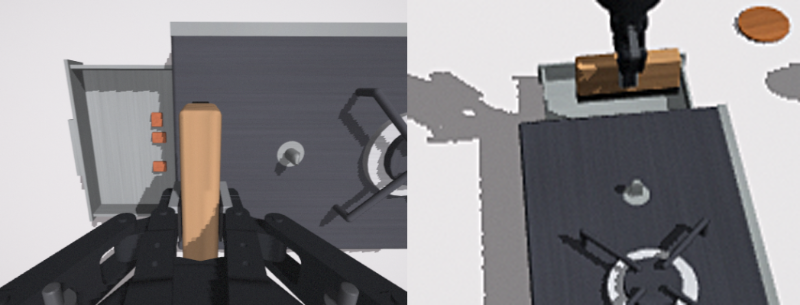

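All three chips lie in the drawer, at (156,119), (158,137) and (159,167) in the crop. Now I'll take the scraper back to its old place.

arm_command(
  increments=[
    {"slide":[-0.035,0.001,0],"spin":-1,"gripper":-1},
    {"slide":[-0.075,0.002,0],"spin":-2,"gripper":-1},
    {"slide":[-0.115,0.003,0],"spin":-3.7,"gripper":-1},
    {"slide":[-0.155,0.005,0],"spin":-3.7,"gripper":-1},
    {"slide":[-0.195,0.006,0],"spin":-3.7,"gripper":-1},
    {"slide":[-0.235,0.008,0],"spin":-3.7,"gripper":-1},
    {"slide":[-0.275,0.009,0],"spin":-3.7,"gripper":-1},
    {"slide":[-0.31,0.01,0],"spin":-3.7,"gripper":-1},
  ],
)

```text
t: 8.23
tool_pos: [0.5048, -0.2909, 0.2225]
tool_rot: [-2.284, -2.152, 0.001]
contact_force: [0.8, 0.4, -2.1]
opening: 0.0214
grip_force: 49.4
```

arm_command(
  increments=[
    {"slide":[-0.02,0,0.02],"spin":0,"gripper":-1},
    {"slide":[-0.02,0,0.055],"spin":0,"gripper":-1},
    {"slide":[-0.02,0,0.09],"spin":0,"gripper":-1},
    {"slide":[-0.02,0,0.105],"spin":0,"gripper":-1},
    {"slide":[-0.02,0,0.112],"spin":0,"gripper":-1},
    {"slide":[-0.02,0,0.115],"spin":0,"gripper":-1},
    {"slide":[-0.02,0,0.115],"spin":0,"gripper":-1},
  ],
)

```text
t: 8.82
tool_pos: [0.5051, -0.3089, 0.1087]
tool_rot: [-2.285, -2.155, 0.0]
contact_force: [0.1, 0.2, -2.0]
opening: 0.0212
grip_force: 49.3
```

```bash
python3 - <<'E'
from h import *
for i in range(3):
    grab('top','t8'); plan([.505,-.309,.1025],86.6); print(status.get_obs()['contact_force'])
E
```

```text
pos [ 0.5058 -0.3093  0.11  ] yaw 86.65 z [ 0.001 -0.001 -1.   ] q6 -0.62 -> slide [ 0.0003 -0.0008  0.0075] spin 0.1
[-0.07606227  0.9142455  -1.00288607]
pos [ 0.5062 -0.3097  0.1109] yaw 86.65 z [ 0.002 -0.002 -1.   ] q6 -0.62 -> slide [ 0.0006 -0.0013  0.0084] spin 0.1
[ 0.55308751  0.52632255 -1.24570945]
pos [ 0.5064 -0.3098  0.1112] yaw 86.65 z [ 0.003 -0.002 -1.   ] q6 -0.62 -> slide [ 0.0008 -0.0014  0.0087] spin 0.0
[ 0.07388883 -0.55193052 -1.18924822]
```

arm_command(
  increments=[
    {"slide":[0,0,0.003],"spin":0,"gripper":-1},
    {"slide":[0,0,0.006],"spin":0,"gripper":-1},
    {"slide":[0,0,0.008],"spin":0,"gripper":-1},
    {"slide":[0,0,0.008],"spin":0,"gripper":-1},
    {"slide":[0,0,0.008],"spin":0,"gripper":-1},
  ],
)

```text
t: 9.38
tool_pos: [0.5061, -0.3096, 0.1029]
tool_rot: [2.284, 2.154, 0.001]
contact_force: [-1.8, 2.1, 5.9]
opening: 0.021
grip_force: 50.3
```

arm_command(
  increments=[
    {"slide":[0,0,0],"spin":0,"gripper":0.5},
    {"slide":[0,0,0],"spin":0,"gripper":0.5},
    {"slide":[0,0,0],"spin":0,"gripper":0.5},
    {"slide":[0,0,0],"spin":0,"gripper":0.5},
    {"slide":[0,0,-0.03],"spin":0,"gripper":0.5},
    {"slide":[0,0,-0.07],"spin":0,"gripper":0.5},
    {"slide":[0,0,-0.11],"spin":0,"gripper":0.5},
    {"slide":[0,0,-0.15],"spin":0,"gripper":0.5},
  ],
)

```text
t: 10.05
tool_pos: [0.5049, -0.3089, 0.2522]
tool_rot: [-2.285, -2.154, 0.0]
contact_force: [1.2, -1.3, 0.3]
opening: 0.0643
grip_force: 0.0
```

arm_command(
  increments=[
    {"slide":[0,0,-0.04],"spin":0,"gripper":0.5},
    {"slide":[0,0,-0.04],"spin":0,"gripper":0.5},
  ],
)

```text
t: 10.22
tool_pos: [0.5081, -0.3114, 0.3023]
tool_rot: [2.273, 2.144, 0.004]
contact_force: [1.2, -0.4, 1.2]
opening: 0.0642
grip_force: 0.0
```

```bash
python3 - <<'E'
from h import *
plan([.46,.31,.27],90)
d=grab('top','t9'); a=load('top0')
print(np.abs(d['frame'][175:235,340:420].astype(int)-a['frame'][175:235,340:420]).mean())
E
```

```text
pos [ 0.5081 -0.3114  0.3023] yaw 86.63 z [ 0.013 -0.011 -1.   ] q6 -0.62 -> slide [ 0.6178 -0.0849  0.025 ] spin -3.4
68.32270833333334
```

arm_command(
  increments=[
    {"slide":[0.61,-0.084,0.02],"spin":-3.4,"gripper":0.5},
    {"slide":[0.61,-0.084,0.02],"spin":-3.4,"gripper":0.5},
    {"slide":[0.61,-0.084,0.02],"spin":-3.4,"gripper":0.5},
    {"slide":[0.61,-0.084,0.02],"spin":-3.4,"gripper":0.5},
    {"slide":[0.61,-0.084,0.02],"spin":-3.4,"gripper":0.5},
    {"slide":[0.61,-0.084,0.02],"spin":-3.4,"gripper":0.5},
    {"slide":[0.61,-0.084,0.02],"spin":-3.4,"gripper":0.5},
    {"slide":[0.61,-0.084,0.02],"spin":-3.4,"gripper":0.5},
  ],
)

```text
t: 10.93
tool_pos: [0.4782, 0.0248, 0.2786]
tool_rot: [-2.22, -2.22, 0.002]
contact_force: [1.0, 0.7, -0.2]
opening: 0.0642
grip_force: 0.0
```

```bash
python3 - <<'E'
from h import *
plan([.46,.31,.27],90)
E
```

```text
pos [0.4782 0.0248 0.2786] yaw 90.00 z [-0.002  0.    -1.   ] q6 -0.10 -> slide [ 0.2852 -0.0181  0.0088] spin 0.0
```

arm_command(
  increments=[
    {"slide":[0.28,-0.018,0.01],"spin":0,"gripper":0.5},
    {"slide":[0.28,-0.018,0.01],"spin":0,"gripper":0.5},
    {"slide":[0.28,-0.018,0.01],"spin":0,"gripper":0.5},
    {"slide":[0.28,-0.018,0.01],"spin":0,"gripper":0.5},
    {"slide":[0.28,-0.018,0.01],"spin":0,"gripper":0.5},
    {"slide":[0.28,-0.018,0.01],"spin":0,"gripper":0.5},
    {"slide":[0.28,-0.018,0.01],"spin":0,"gripper":0.5},
    {"slide":[0.28,-0.018,0.01],"spin":0,"gripper":0.5},
  ],
)

```text
t: 11.6
tool_pos: [0.4595, 0.3071, 0.2682]
tool_rot: [-2.213, -2.226, 0.003]
contact_force: [-0.4, -0.5, 0.5]
opening: 0.0638
grip_force: 0.0
```

arm_command(
  increments=[
    {"slide":[0,0,0],"spin":0,"gripper":0.5},
    {"slide":[0,0,0],"spin":0,"gripper":0.5},
  ],
)

```text
t: 11.77
tool_pos: [0.4608, 0.3025, 0.2689]
tool_rot: [-2.22, -2.222, 0.004]
contact_force: [-0.2, -1.1, -0.1]
opening: 0.0644
grip_force: 0.0
```

```bash
python3 - <<'E'
from h import *
d=grab('wrist','w9'); t=grab('top','t10'); a=load('w1'); s=load('scene0'); 
plan([.46,.31,.27],90)
def crop(D,p,w,h,f):
    u,v=proj(D,np.array(p)); x=int(np.clip(u-w/2,0,560-w));y=int(np.clip(v-h/2,0,420-h)); print(x,y,f)
    return cv2.resize(D['frame'][y:y+h,x:x+w,::-1],None,fx=f,fy=f,interpolation=cv2.INTER_CUBIC)
A=crop(d,[.465,.35,.04],133,150,3);B=crop(a,[.465,.35,.04],133,150,3);C=crop(s,[.468,.34,.02],50,37,8)[:,:400];Dd=crop(t,[.504,-.307,.05],50,37,8)[:,:400]
cv2.imwrite('pics/c9.png',np.vstack([np.hstack([A,B]),np.hstack([C,Dd])[:150,:798]])) if 0 else None
im=np.zeros((600,800,3),np.uint8); im[:450,:399]=A; im[:450,399:798]=B
C=cv2.resize(C,(200,148));Dd=cv2.resize(Dd,(200,148)); im[450:598,:200]=C; im[450:598,200:400]=Dd
cv2.imwrite('pics/c9.png',im)
E
```

```text
pos [0.4612 0.3018 0.2696] yaw 89.95 z [-0.001 -0.001 -1.   ] q6 0.45 -> slide [ 0.0082 -0.0013 -0.0004] spin -0.1
213 70 3
276 29 3
364 183 8
358 187 8
```

View pics/c9.png

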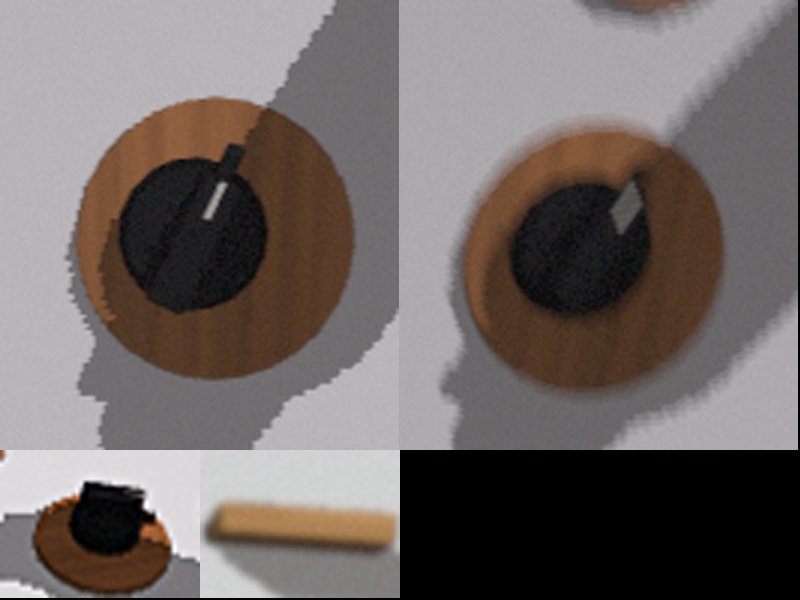

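The crop shows the knob's skirt centred near (193,234) on the big coaster, with the nose up and to the right at (234,150) and the white line from (222,182) to (210,218). The scraper is standing where it was let go. I need the knob's angle more exactly, so I'll take a closer view.

arm_command(
  increments=[
    {"slide":[-0.01,0,0.03],"spin":0,"gripper":0.5},
    {"slide":[-0.01,0,0.06],"spin":0,"gripper":0.5},
    {"slide":[-0.01,0,0.07],"spin":0,"gripper":0.5},
    {"slide":[-0.01,0,0.07],"spin":0,"gripper":0.5},
    {"slide":[-0.01,0,0.07],"spin":0,"gripper":0.5},
  ],
)

```text
t: 12.28
tool_pos: [0.4614, 0.2923, 0.2004]
tool_rot: [-2.222, -2.221, 0.001]
contact_force: [-0.6, -0.5, 0.2]
opening: 0.0644
grip_force: 0.0
```

```bash
python3 - <<'E'
from h import *
d=grab('wrist','w10'); e=load('w9')
for D,c in ((e,(193,234)),):
    q=lambda u,v,z:onz(D,213+u/3,70+v/3,z).round(4)
    print('skirt c',q(193,234,.026),'nose',q(238,148,.02),q(238,148,.026),q(238,148,.05),'line',q(224,182,.05),q(209,218,.05),'coaster c',q(215,238,.008))
print('cam',np.linalg.inv(cam(e)[1])[:3,3],np.linalg.inv(cam(d)[1])[:3,3])
def crop(D,p,w,h,f):
    u,v=proj(D,np.array(p)); x=int(u-w/2);y=int(v-h/2); print(x,y,f)
    c=D['frame'][y:y+h,x:x+w,::-1].astype(float)
    c=255*np.clip((c-8)/90,0,1)**.6
    return cv2.resize(c.astype(np.uint8),None,fx=f,fy=f,interpolation=cv2.INTER_CUBIC)
c=q(193,234,.03)
A=crop(e,c,66,86,6);B=crop(d,c,80,103,5)
im=np.zeros((520,800,3),np.uint8); im[:516,:396]=A; im[:515,400:800]=B
cv2.imwrite('pics/c10.png',im)
E
```

```text
skirt c [0.4626 0.3461 0.026 ] nose [0.4776 0.3739 0.02  ] [0.4773 0.3739 0.026 ] [0.4761 0.374  0.05  ] line [0.472 0.364 0.05 ] [0.4675 0.3532 0.05  ] coaster c [0.4706 0.3431 0.008 ]
cam [0.46123438 0.37489906 0.33935592] [0.4618354  0.36458691 0.27095391]
244 104 6
236 91 5
```

View pics/c10.png

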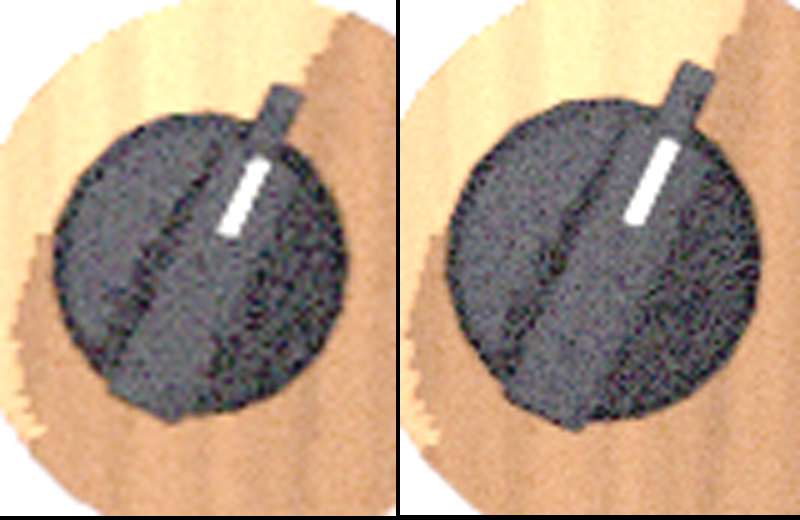

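The enhanced crops clearly show the bar, white line and nose. In the right crop the tail is at (542,408), the line runs (634,223)–(668,140), the nose is at (698,70), and the skirt centre is at (603,258).

```bash
python3 - <<'E'
from h import *
e=load('w9');d=load('w10')
pe=lambda u,v:(244+u/6,104+v/6); pd=lambda u,v:(236+(u-400)/5,91+v/5)
X={'tail':((141,403),(542,408)),'l1':((229,234),(634,223)),'l2':((261,160),(668,140)),'nose':((285,92),(698,70)),'skirt':((202,262),(603,258))}
r={}
for n,(a,b) in X.items():
    z=.026 if n in('nose','skirt') else .05
    P=onz(e,*pe(*a),z);Q=onz(d,*pd(*b),z); r[n]=(P,Q)
    print(n,P.round(4),Q.round(4),tri((e,*pe(*a)),(d,*pd(*b)))[0].round(3))
for i in (0,1):
    for n in('l1','l2','nose'):
        v=r[n][i]-r['tail'][i]; print(i,n,'ang %.1f'%np.degrees(np.arctan2(v[1],v[0])))
    v=r['l2'][i]-r['l1'][i]; print('line %.1f'%np.degrees(np.arctan2(v[1],v[0])))
    v=r['nose'][i]-r['skirt'][i]; print('nose-skirt %.1f'%np.degrees(np.arctan2(v[1],v[0])))
plan(r['skirt'][1],60)
E
```

```text
tail [0.4532 0.3265 0.05  ] [0.4537 0.3269 0.05  ] [ 0.452  0.317 -0.006]
l1 [0.467  0.3529 0.05  ] [0.4669 0.3532 0.05  ] [0.467 0.354 0.06 ]
l2 [0.4718 0.364  0.05  ] [0.4716 0.3644 0.05  ] [0.471 0.364 0.058]
nose [0.4765 0.3739 0.026 ] [0.477  0.3746 0.026 ] [0.476 0.374 0.043]
skirt [0.463  0.3464 0.026 ] [0.4626 0.3466 0.026 ] [0.463 0.347 0.035]
0 l1 ang 62.4
0 l2 ang 63.6
0 nose ang 63.9
line 66.6
nose-skirt 63.8
1 l1 ang 63.3
1 l2 ang 64.5
1 nose ang 63.9
line 67.6
nose-skirt 62.8
pos [0.462  0.2928 0.2018] yaw 89.99 z [ 0.002  0.001 -1.   ] q6 0.43 -> slide [0.0536 0.0003 0.1758] spin 30.0
```

arm_command(
  increments=[
    {"slide":[0.03,0.001,0.01],"spin":7,"gripper":0.2},
    {"slide":[0.0537,0.001,0.03],"spin":14,"gripper":0.2},
    {"slide":[0.0537,0.001,0.05],"spin":21,"gripper":0.2},
    {"slide":[0.0537,0.001,0.07],"spin":26,"gripper":0.2},
    {"slide":[0.0537,0.001,0.085],"spin":26,"gripper":0.2},
    {"slide":[0.0537,0.001,0.09],"spin":26,"gripper":0.2},
    {"slide":[0.0537,0.001,0.09],"spin":26,"gripper":0.2},
  ],
)

```text
t: 12.92
tool_pos: [0.4624, 0.3467, 0.1105]
tool_rot: [2.663, 1.666, -0.0]
contact_force: [-0.0, -0.1, 0.0]
opening: 0.051
grip_force: 0.0
```

```bash
python3 - <<'E'
from h import *
grab('scene','s11')
plan([.463,.3467,.101],64);print(status.get_obs()['contact_force'],status.get_obs()['opening'])
E
```

```text
pos [0.463  0.347  0.1117] yaw 64.04 z [ 0.001  0.001 -1.   ] q6 0.97 -> slide [-0.0003  0.0002  0.0107] spin 0.0
[0.47088953 0.00155756 0.37925838] 0.05097777197199184
```

arm_command(
  increments=[
    {"slide":[0,0,0.006],"spin":0,"gripper":0.2},
    {"slide":[0,0,0.01],"spin":0,"gripper":0.2},
    {"slide":[0,0,0.01],"spin":0,"gripper":-1},
    {"slide":[0,0,0.01],"spin":0,"gripper":-1},
    {"slide":[0,0,0.01],"spin":0,"gripper":-1},
    {"slide":[0,0,0.01],"spin":0,"gripper":-1},
    {"slide":[0,0,0.01],"spin":0,"gripper":-1},
    {"slide":[0,0,0.01],"spin":0,"gripper":-1},
  ],
  newtons=60,
)

```text
t: 13.63
tool_pos: [0.4625, 0.3468, 0.1009]
tool_rot: [2.664, 1.665, 0.002]
contact_force: [0.3, -1.0, 1.9]
opening: 0.0126
grip_force: 60.5
```

```bash
python3 - <<'E'
from h import *
for i in range(3): 
    grab('wrist','w12'); plan([.463,.3467,.101],64);o=status.get_obs();print(o['contact_force'],o['opening'],o['grip_force'])
E
```

```text
pos [0.4625 0.3468 0.1009] yaw 64.03 z [ 0.001  0.    -1.   ] q6 0.97 -> slide [ 0.0001  0.0005 -0.0001] spin 0.0
[0.11259775 0.12872583 3.41190096] 0.012766481121815854 60.47931790351868
pos [0.4625 0.3468 0.1009] yaw 64.03 z [ 0.001  0.    -1.   ] q6 0.97 -> slide [ 0.0001  0.0004 -0.0001] spin 0.0
[-0.36164244 -0.05549588  2.66476929] 0.012705636357488068 60.510581731796265
pos [0.4626 0.3468 0.1009] yaw 64.03 z [ 0.001  0.    -1.   ] q6 0.97 -> slide [ 0.0001  0.0004 -0.0001] spin 0.0
[ 0.66734332 -0.23249243  3.02761619] 0.012612994851638016 60.581098794937134
```

The knob is held. Before lifting I'll refine the shaft axis from the bright collar disc in the stored wrist frames.

```bash
python3 - <<'E'
from h import *
obs=[]
for n in ['w2','w4','w5','w7','w6']:
    d=load(n); u,v=proj(d,np.array([.634,.007,.06])); x,y=int(u)-30,int(v)-30
    g=cv2.cvtColor(d['frame'],cv2.COLOR_RGB2GRAY)[y:y+60,x:x+60]
    m=(g>105).astype(np.uint8); k,lab,st,ce=cv2.connectedComponentsWithStats(m)
    i=lab[30,30] or 1+np.argmin([np.hypot(*(c-30)) + (0 if s[4]>40 else 99) for c,s in zip(ce[1:],st[1:])])
    cs,_=cv2.findContours((lab==i).astype(np.uint8),cv2.RETR_EXTERNAL,cv2.CHAIN_APPROX_NONE)
    h=cv2.convexHull(max(cs,key=len)); el=cv2.fitEllipse(h)
    c=(x+el[0][0],y+el[0][1]); print(n,st[i],np.round(c,1),np.round(el[1],1),[onz(d,*c,z)[:2].round(4).tolist() for z in(.06,.065)],d['o']['tool_pos'].round(4))
    obs.append((d,*c))
print(tri(*obs))
for n in('w2','w4'):
    d=load(n); f=np.array(onz(d,*({'w2':(328*.7,345*.7),'w4':(222*.7,67*.7)}[n]),.06)); print(n,f)
E
```

```text
w2 [ 19  15  32  32 572] [369.7 139.3] [30.  32.5] [[0.6379, 0.0073], [0.6364, 0.0076]] [ 0.5454 -0.047   0.2979]
w4 [ 17  12  40  38 939] [338.4 219.2] [36.9 40.1] [[0.6382, 0.0067], [0.6373, 0.0084]] [0.5903 0.014  0.2123]
w5 [  13    8   47   46 1343] [348.  239.7] [46.3 50.1] [[0.6381, 0.0064], [0.6371, 0.0086]] [0.5933 0.0113 0.165 ]
w7 [ 18  13  38  36 794] [399.4 211.4] [34.7 38.6] [[0.6386, 0.0069], [0.6367, 0.0087]] [0.537  0.0193 0.2266]
w6 [  12    8   48   47 1348] [423.3 243. ] [48.8 51.8] [[0.6387, 0.0057], [0.6363, 0.0081]] [0.5476 0.0181 0.1642]
(array([0.63748673, 0.00747625, 0.06260017]), [np.float64(0.0003651050705843479), np.float64(0.00027535378141310235), np.float64(7.834263904997322e-05), np.float64(0.0003443212227888074), np.float64(0.00048059650889850376)])
w2 [ 0.49647958 -0.10334431  0.06      ]
w4 [0.52557426 0.14021486 0.06      ]
```

arm_command(
  increments=[
    {"slide":[0,0,-0.015],"spin":0,"gripper":-1},
    {"slide":[0,0,-0.04],"spin":0,"gripper":-1},
    {"slide":[0,0,-0.08],"spin":0,"gripper":-1},
    {"slide":[0,0,-0.12],"spin":0,"gripper":-1},
    {"slide":[0,0,-0.12],"spin":7,"gripper":-1},
    {"slide":[0,0,-0.12],"spin":14,"gripper":-1},
    {"slide":[0,0,-0.12],"spin":20,"gripper":-1},
  ],
)

```text
t: 14.37
tool_pos: [0.4623, 0.3467, 0.2211]
tool_rot: [-2.916, -1.169, -0.002]
contact_force: [0.1, -0.4, -1.2]
opening: 0.0125
grip_force: 60.1
```

```bash
python3 - <<'E'
from h import *
plan([.60,.05,.22],-7);o=status.get_obs();print(o['opening'],o['grip_force'],o['contact_force'])
E
```

```text
pos [0.4623 0.3467 0.2211] yaw 43.71 z [ 0.001  0.001 -1.   ] q6 1.32 -> slide [-0.1054  0.3096  0.0011] spin 50.7
0.01250538749690424 60.13127088546753 [ 0.07961044 -0.39016633 -1.15230895]
```

arm_command(
  increments=[
    {"slide":[-0.016,0.036,0],"spin":7,"gripper":-1},
    {"slide":[-0.033,0.072,0],"spin":14,"gripper":-1},
    {"slide":[-0.05,0.11,0],"spin":21,"gripper":-1},
    {"slide":[-0.067,0.147,0],"spin":28,"gripper":-1},
    {"slide":[-0.084,0.184,0],"spin":35,"gripper":-1},
    {"slide":[-0.101,0.221,0],"spin":42,"gripper":-1},
    {"slide":[-0.118,0.258,0],"spin":49,"gripper":-1},
    {"slide":[-0.134,0.295,0],"spin":50.7,"gripper":-1},
  ],
)

```text
t: 15.03
tool_pos: [0.5707, 0.0394, 0.2197]
tool_rot: [-3.136, 0.19, 0.002]
contact_force: [0.7, -0.0, 0.4]
opening: 0.0128
grip_force: 60.1
```

```bash
python3 - <<'E'
from h import *
plan([.578,.0148,.22],-7);o=status.get_obs();print(o['opening'],o['grip_force'],o['contact_force'])
from scipy.ndimage import map_coordinates as mc
d=load('w12'); g=cv2.GaussianBlur(cv2.cvtColor(d['frame'],cv2.COLOR_RGB2GRAY).astype(np.float32),(0,0),1)
f=210/np.tan(np.radians(d['vfov'])/2); Mi=np.linalg.inv(np.array(d['mount']))
def pj(P):
    q=P@Mi[:3,:3].T+Mi[:3,3]; return d['cx']+f*q[:,0]/-q[:,2], d['cy']-f*q[:,1]/-q[:,2]
def samp(dx,dy,r,th,z):
    P=np.c_[dx+r*np.cos(th),dy+r*np.sin(th),np.full(th.shape,z)]; u,v=pj(P); return mc(g,[v,u],order=1)
th=np.radians(np.r_[-75:-14:2,15:76:2])
print('profile',[ (r,samp(0,0,r*1e-3,th,.093).round().astype(int)[::6].tolist()) for r in (20,23,25,26,27,29,32)])
best=[]
for dx in np.arange(-.006,.0061,.0005):
    for dy in np.arange(-.006,.0061,.0005):
        best.append((np.mean(samp(dx,dy,.0275,th,.093)-samp(dx,dy,.0245,th,.093)),dx,dy))
print(sorted(best)[-5:])
E
```

```text
pos [0.5707 0.0394 0.2197] yaw -6.93 z [-0.001  0.    -1.   ] q6 1.63 -> slide [ 0.0102  0.0235 -0.0003] spin 0.1
0.012800820054220561 60.149803161621094 [ 0.6567069  -0.0372034   0.37024243]
profile [(20, [33, 29, 29, 30, 29, 27, 18, 18, 18, 19, 21]), (23, [28, 24, 26, 27, 31, 29, 17, 18, 16, 16, 18]), (25, [80, 76, 105, 114, 113, 111, 58, 58, 51, 37, 29]), (26, [115, 108, 114, 123, 116, 115, 65, 69, 70, 63, 60]), (27, [118, 113, 113, 123, 116, 116, 65, 72, 71, 73, 73]), (29, [116, 117, 111, 123, 116, 117, 67, 73, 74, 74, 74]), (32, [114, 120, 110, 122, 117, 117, 69, 75, 70, 69, 69])]
[(np.float32(69.31628), np.float64(-0.0014999999999999961), np.float64(0.0005000000000000056)), (np.float32(69.76382), np.float64(-0.002499999999999997), np.float64(5.204170427930421e-18)), (np.float32(69.912), np.float64(-0.002499999999999997), np.float64(0.0005000000000000056)), (np.float32(70.3762), np.float64(-0.0019999999999999966), np.float64(5.204170427930421e-18)), (np.float32(71.29874), np.float64(-0.0019999999999999966), np.float64(0.0005000000000000056))]
```

arm_command(
  increments=[
    {"slide":[0.01,0.0235,0],"spin":0.1,"gripper":-1},
    {"slide":[0.01,0.0235,0.02],"spin":0.1,"gripper":-1},
    {"slide":[0.01,0.0235,0.035],"spin":0.1,"gripper":-1},
    {"slide":[0.01,0.0235,0.04],"spin":0.1,"gripper":-1},
    {"slide":[0.01,0.0235,0.04],"spin":0.1,"gripper":-1},
    {"slide":[0.01,0.0235,0.04],"spin":0.1,"gripper":-1},
    {"slide":[0.01,0.0235,0.04],"spin":0.1,"gripper":-1},
  ],
)

```text
t: 15.62
tool_pos: [0.5785, 0.0173, 0.1813]
tool_rot: [3.136, -0.184, 0.002]
contact_force: [0.9, -0.4, -0.4]
opening: 0.0128
grip_force: 60.1
```

```bash
python3 - <<'E'
from h import *
d=grab('wrist','w13'); plan([.578,.0148,.18],-7)
u,v=proj(d,np.array([.6375,.0075,.0626])); x,y=int(u)-40,int(v)-40
g=cv2.cvtColor(d['frame'],cv2.COLOR_RGB2GRAY)[y:y+80,x:x+80]; print(u,v)
M=R.from_rotvec(d['o']['tool_rot']).as_matrix();T=d['o']['tool_pos']
for th in (90,105,120):
    m=(g>th).astype(np.uint8); k,lab,st,ce=cv2.connectedComponentsWithStats(m); i=1+np.argmax(st[1:,4])
    cs,_=cv2.findContours((lab==i).astype(np.uint8),cv2.RETR_EXTERNAL,cv2.CHAIN_APPROX_NONE)
    el=cv2.fitEllipse(cv2.convexHull(max(cs,key=len))); c=(x+el[0][0],y+el[0][1]); p=onz(d,*c,.0626)
    print(th,st[i],np.round(c,1),np.round(el[1],1),p.round(4),(M.T@(p-T)).round(4))
# side line yaw check: hob direction via deck side edges not needed; dump small gray map of shaft
print(cv2.resize(g[15:65,15:65],(25,25),interpolation=cv2.INTER_AREA)//10)
E
```

```text
pos [0.5787 0.0173 0.1816] yaw -6.72 z [ 0.002 -0.    -1.   ] q6 1.59 -> slide [-0.0004  0.0025  0.0016] spin 0.3
279.3348617467141 141.42289634914928
90 [  17   13   50   52 1957] [280.4 139.7] [49.9 51.2] [0.6384 0.0067 0.0626] [0.0605 0.0034 0.1188]
105 [  17   14   50   51 1800] [280.4 139.9] [49.6 50.6] [0.6383 0.0067 0.0626] [0.0605 0.0034 0.1188]
120 [  17   14   50   51 1559] [280.5 140. ] [49.2 49.9] [0.6383 0.0067 0.0626] [0.0604 0.0035 0.1188]
[[ 8  8  8  8  8  8  8  8 10 13 15 17 17 17 17 17 16 13 10  8  8  8  8  8
   8]
 [ 8  8  8  8  8  8  9 13 16 17 17 17 17 17 17 17 17 17 16 14 10  8  8  8
   8]
 [ 8  8  8  8  8 11 16 17 17 17 17 17 17 17 17 17 17 17 17 17 16 11  8  8
   8]
 [ 8  8  8  8 11 16 17 17 17 17 17 17 17 17 17 17 17 17 17 17 16 16 12  8
   8]
 [ 8  8  8  9 15 17 17 17 17 17 17 17 17 17 17 17 17 17 17 17 16 17 16 11
   8]
 [ 8  8  8 14 16 17 17 17 17 17 17 17 17 17 17 17 17 17 17 17 17 17 17 15
   9]
 [ 8  8 11 16 16 17 16 17 17 17 17 17 17 17 17 17 17 17 17 17 16 17 17 17
  12]
 [ 8  9 15 17 16 17 17 17 17 17 17 17 17 17 17 17 17 17 17 17 16 17 17 17
  15]
 
[... 659 characters left out ...]
17 17 13 13 15 15 16 15 15 15 13 11  9  9 10 10 10 10
  10]
 [ 8  8 13 17 17 17 17 17 15 11 11 11 11 11 10  9  8  7  8 10 10 10 10 10
   8]
 [ 8  8 10 16 16 17 17 17 17 15 10  9  8  8  7  7  7  8 10 10 10 10 10 10
   6]
 [ 8  8  8 12 17 17 17 17 17 17 17 13  9  9  8  8 10 10 10 10 10 10 10  7
   5]
 [ 8  8  8  9 14 17 17 17 17 17 17 17 17 17 17 17 17 12 10 10 10 10  8  5
   5]
 [ 8  8  8  8  9 14 17 17 17 17 17 17 17 16 17 17 17 12 11 10 10  9  5  5
   5]
 [ 8  8  8  8  8  8 13 16 17 17 17 17 17 16 17 17 17 17 17 14  9  7  5  5
   5]
 [ 8  8  8  8  8  8  8  9 13 17 17 17 17 16 17 17 17 16 13  9  8  8  5  5
   5]
 [ 8  8  8  8  8  8  8  8  8  8 11 13 14 14 14 13 11  9  8  8  8  8  7  6
   5]]
```

arm_command(
  increments=[
    {"slide":[0.0,0,-0.005],"spin":0.3,"gripper":-1},
    {"slide":[0.02,0.001,-0.005],"spin":0.3,"gripper":-1},
    {"slide":[0.045,0.002,-0.005],"spin":0.3,"gripper":-1},
    {"slide":[0.0623,0.0031,-0.005],"spin":0.3,"gripper":-1},
    {"slide":[0.0623,0.0031,-0.005],"spin":0.3,"gripper":-1},
    {"slide":[0.0623,0.0031,-0.005],"spin":0.3,"gripper":-1},
    {"slide":[0.0623,0.0031,-0.005],"spin":0.3,"gripper":-1},
    {"slide":[0.0623,0.0031,-0.005],"spin":0.3,"gripper":-1},
  ],
)

```text
t: 16.33
tool_pos: [0.6389, 0.0068, 0.1854]
tool_rot: [-3.136, 0.193, 0.001]
contact_force: [0.2, 0.1, 0.2]
opening: 0.0128
grip_force: 60.1
```

```bash
python3 - <<'E'
from h import *
d=load('w13');M=R.from_rotvec(d['o']['tool_rot']).as_matrix();print('want',(d['o']['tool_pos']+M@[.0623,.0031,-.005]).round(4))
for i in range(3): grab('wrist','w14'); plan(d['o']['tool_pos']+M@[.0623,.0031,-.005],-7)
print(status.get_obs()['contact_force'])
E
```

```text
want [0.64   0.0069 0.1864]
pos [0.6389 0.0068 0.1854] yaw -7.05 z [-0.  0. -1.] q6 1.59 -> slide [ 0.0011 -0.0003 -0.001 ] spin -0.0
pos [0.6389 0.0067 0.1854] yaw -7.05 z [-0.  0. -1.] q6 1.59 -> slide [ 0.0011 -0.0003 -0.001 ] spin -0.1
pos [0.639  0.0067 0.1854] yaw -7.05 z [-0.  0. -1.] q6 1.59 -> slide [ 0.001  -0.0003 -0.001 ] spin -0.1
[ 0.01459548  0.8807639  -0.55401035]
```

arm_command(
  increments=[
    {"slide":[0.001,0,0.004],"spin":0,"gripper":-1},
    {"slide":[0.001,0,0.007],"spin":0,"gripper":-1},
    {"slide":[0.001,0,0.01],"spin":0,"gripper":-1},
    {"slide":[0.001,0,0.013],"spin":0,"gripper":-1},
    {"slide":[0.001,0,0.013],"spin":0,"gripper":-1},
    {"slide":[0.001,0,0.013],"spin":0,"gripper":-1},
  ],
)

```text
t: 16.98
tool_pos: [0.6404, 0.0063, 0.1718]
tool_rot: [-3.136, 0.194, 0.001]
contact_force: [-0.2, -0.1, -0.5]
opening: 0.0126
grip_force: 60.1
```

arm_command(
  increments=[
    {"slide":[0,0,0.002],"spin":0,"gripper":-1},
    {"slide":[0,0,0.004],"spin":0,"gripper":-1},
    {"slide":[0,0,0.006],"spin":0,"gripper":-1},
    {"slide":[0,0,0.008],"spin":0,"gripper":-1},
    {"slide":[0,0,0.008],"spin":0,"gripper":-1},
    {"slide":[0,0,0.008],"spin":0,"gripper":-1},
  ],
)

```text
t: 17.48
tool_pos: [0.64, 0.0065, 0.1635]
tool_rot: [-3.135, 0.194, 0.003]
contact_force: [-3.3, 0.7, -0.8]
opening: 0.0127
grip_force: 60.2
```

arm_command(
  increments=[
    {"slide":[-0.0006,0,0.001],"spin":0,"gripper":-1},
    {"slide":[-0.0006,0,0.002],"spin":0,"gripper":-1},
    {"slide":[-0.0006,0,0.003],"spin":0,"gripper":-1},
    {"slide":[-0.0006,0,0.004],"spin":0,"gripper":-1},
    {"slide":[-0.0006,0,0.004],"spin":0,"gripper":-1},
  ],
)

```text
t: 17.9
tool_pos: [0.6399, 0.0065, 0.1605]
tool_rot: [-3.135, 0.194, 0.001]
contact_force: [-4.7, 1.0, 3.1]
opening: 0.0128
grip_force: 60.6
```

arm_command(
  increments=[
    {"slide":[-0.0007,0,0.001],"spin":0,"gripper":-1},
    {"slide":[-0.0007,0,0.002],"spin":0,"gripper":-1},
    {"slide":[-0.0007,0,0.003],"spin":0,"gripper":-1},
    {"slide":[-0.0007,0,0.004],"spin":0,"gripper":-1},
    {"slide":[-0.0007,0,0.005],"spin":0,"gripper":-1},
    {"slide":[-0.0007,0,0.005],"spin":0,"gripper":-1},
    {"slide":[-0.0007,0,0.005],"spin":0,"gripper":-1},
  ],
)

```text
t: 18.48
tool_pos: [0.6398, 0.0065, 0.157]
tool_rot: [-3.136, 0.193, -0.002]
contact_force: [-5.2, 1.8, 8.6]
opening: 0.013
grip_force: 61.3
```

arm_command(
  increments=[
    {"slide":[-0.0005,0,0.001],"spin":0,"gripper":-1},
    {"slide":[-0.0005,0,0.002],"spin":0,"gripper":-1},
    {"slide":[-0.0005,0,0.003],"spin":0,"gripper":-1},
    {"slide":[-0.0005,0,0.003],"spin":0,"gripper":-1},
    {"slide":[-0.0005,0,0.003],"spin":0,"gripper":-1},
    {"slide":[-0.0005,0,0.003],"spin":0,"gripper":-1},
  ],
)

```text
t: 18.98
tool_pos: [0.6398, 0.0065, 0.1556]
tool_rot: [3.135, -0.193, 0.003]
contact_force: [-8.2, 1.2, 13.9]
opening: 0.0124
grip_force: 62.4
```

arm_command(
  increments=[
    {"slide":[-0.0005,0,0],"spin":0,"gripper":-1},
    {"slide":[-0.001,0,0],"spin":0,"gripper":-1},
    {"slide":[-0.001,0,0],"spin":0,"gripper":-1},
    {"slide":[-0.001,0,0],"spin":0,"gripper":-1},
    {"slide":[-0.001,0,0],"spin":0,"gripper":-1},
    {"slide":[-0.001,0,0],"spin":0,"gripper":-1},
  ],
)

```text
t: 19.48
tool_pos: [0.6395, 0.0065, 0.1556]
tool_rot: [3.135, -0.194, 0.007]
contact_force: [-4.2, 1.7, 11.9]
opening: 0.0124
grip_force: 62.1
```

```bash
python3 - <<'E'
from h import *
s=grab('scene','s20'); s0=load('scene0'); w=grab('wrist','w20')
for n in range(2):
    grab('top','t20');o=status.get_obs();print(o['tool_pos'],o['contact_force'],o['wrist_torque'],o['grip_force'],o['opening'])
plan(o['tool_pos'],-7)
# chips: red-orange pixels in drawer (top view), scraper in top view
t=load('t20');a=t['frame'].astype(int); m=(a[...,0]-a[...,2]>60)&(a[...,0]>110)
for nm,dd in (('wrist',w),('top',t),('scene',s)):
    a=dd['frame'].astype(int); m=((a[...,0]>140)&(a[...,0]-a[...,1]>65)).astype(np.uint8)
    k,l,st,ce=cv2.connectedComponentsWithStats(m); print(nm,[(c.round().astype(int).tolist(),onz(dd,*c,.014)[:2].round(3).tolist()) for c,q in zip(ce[1:],st[1:]) if 8<q[4]<400])
df=np.abs(s['frame'].astype(int)-s0['frame']).max(2)>60
k,l,st,ce=cv2.connectedComponentsWithStats(df.astype(np.uint8)); print([q.tolist() for q in st[1:] if q[4]>40])
E
```

```text
[0.63946502 0.00655002 0.15560196] [-5.43395961  1.38562195 12.03289488] [0.3043593  1.03001459 0.02121281] 62.094823122024536 0.012722222867779428
[0.63948707 0.00652486 0.15561381] [-5.61920184  1.26651779 12.5298539 ] [0.27127316 1.04893768 0.02287037] 62.094486951828 0.012841061526857484
pos [0.6395 0.0065 0.1556] yaw -7.07 z [ 0.005 -0.    -1.   ] q6 1.59 -> slide [0. 0. 0.] spin -0.1
wrist []
top []
scene [([28, 264], [0.453, -0.676]), ([354, 182], [0.355, 0.271]), ([2, 177], [0.069, -0.803]), ([428, 198], [0.476, 0.46]), ([390, 200], [0.455, 0.347]), ([508, 213], [0.584, 0.656]), ([494, 212], [0.573, 0.618]), ([512, 236], [0.664, 0.616]), ([540, 257], [0.746, 0.648])]
[[151, 1, 9, 33, 113], [247, 0, 120, 224, 9121], [417, 0, 9, 10, 76], [428, 0, 12, 14, 123], [441, 0, 15, 17, 179], [461, 0, 12, 18, 141], [472, 0, 15, 19, 178], [453, 10, 14, 24, 185], [469, 13, 19, 17, 78], [447, 32, 14, 24, 159], [460, 40, 17, 26, 252], [426, 52, 15, 38, 240], [211, 56, 9, 34, 115], [475, 57, 8, 21, 100], [440, 59, 13, 15, 108], [225, 65, 25, 21, 49], [218, 67, 15, 13, 92], [188, 91, 38, 12, 183], [50, 100, 78, 19, 654], [88, 105, 136, 157, 6863], [158, 126, 39, 8, 135], [374, 191, 29, 18, 332], [127, 242, 62, 11, 83], [289, 251, 12, 15, 103]]
```

```bash
python3 -c "
from h import *
print(order.finish_job())"
```

```text
the job is handed in; nothing more can be done
None
```

The job is handed in, though no verdict came back: the chips were wiped into the drawer, the scraper stands on the cabinet top, and the knob is home on the shaft, still gripped and pressed to its stop with about 12 N. After pressing I could not re-check the chips because the arm hid the drawer; I last saw all three in it right after the wipe.

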